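Reset the cold-chain temperature recorder

ROBOT

A 6-joint arm with a two-finger parallel gripper is mounted at the origin on the work surface. World frame = base frame: x ahead of the robot, y to its left, z up, the work surface at z = 0. Lengths are in m, angles in degrees, forces in N, time in s.
With the tool pointing down it reaches from about 0.4 to 0.825 m from the base axis. Payload 7 kg.
Tool frame: the origin (TCP) lies at the very end of the fingers, on their centre line; the grasp point (between the pads) lies 19 mm behind it (r.grasp_offset is the z of the grasp point in the tool frame, in m); z points along the fingers, y is the direction in which the jaws open and shut (so a half turn about z gives the same grasp; the last joint's range is limited). The gripper opens to 88 mm and grips with 3 to 60 N. Pads are 19 mm wide; open, the fingers measure 130 mm over their backs; the gripper's body (78 mm by 193 mm) begins 47 mm behind the grasp point.
Start: joints at [92.653, 20.546, 0.682, 0, -70.136, -16.507], TCP at [0.162, 0.655, 0.227] pointing down, gripper open.
Joint ranges: [-176.03, 176.03], [-82.01, 121.73], [-58.28, 71.71], [-173.87, 95.51], [-174.79, -0.11], [-173.66, 173.66]. Speed limits (degrees/s): [136.94, 136.94, 172.46, 180, 180, 180].

INTERFACE

Orientations are given as [roll, pitch, yaw] about the fixed x, y, z axes, in that order (R = Rz(yaw) Ry(pitch) Rx(roll)).
In Python, from plant import r gives the robot as it stands.
- The arm moves only by the tool carry_out, never from a script. Its argument "plan" is a list of rows, each a list of 6 numbers: the shift along the world's x, y, z in m, then the turn, a rotation vector about the world's x, y, z in rad. In form: [[tx, ty, tz, wx, wy, wz], ...]. A call has 1 to 12 rows; each row shifts and turns the pose as measured when the row begins; what a row does not reach is not made up. A row lasts 1/12 s, in which the tool goes at most 41.7 mm and 7.16 degrees, less where a joint would pass 70% of its speed; a pose out of reach is approached as far as the arm can. A call with a gripper value outside its range is refused whole. "fingers" is the closure, from -1 (fully open) to 1 (shut), set as the call begins (left out, the last holds). The fingers move at their own pace and stop on an object; "force" is the grip in N (left out, the last holds). Time passes only in rows, so rows that do not move let the fingers close. It gives the time, the measured TCP pose, the force and the opening at its end, in the units of the state.
- r.get_state(): the state, without advancing time (a new reading comes with each control period).
- r.capture(name): name is "scene" or "top" or "wrist"; returns the picture (400x640x3 uint8, red, green, blue); there is no depth.
- r.camera_model(name): a dict with "fov_y" (degrees; the focal length in pixels is half the picture's height over the tangent of half this angle, whatever the lens; pixels are square), "cx", "cy" (the principal point, pixels), "k1" (the pictures are not rectified: a ray, as slopes to the right and down, at radius r is drawn at 1 + k1 r^2 times it, then the intrinsics apply), "R" (3x3) and "t" (3): a world point X has camera coordinates R X + t; the wrist camera has in their place "mount" (4x4, takes a point from camera to tool coordinates, whose origin is the TCP and whose axes are the flange's). Camera axes: x right, y down, z forward; pixel columns grow to the right and rows downward; lengths in m; the calibration is good to about 2 mm. A picture is of the moment at which its call begins: read the wrist's pose just before it. camera_model takes no time and is no camera call.
- r.close_job(): hands the job in, once; it reports no verdict.
The state is a dict: "time_s": time; "joints": joint angles; "qd": joint speeds; "joint_torque": joint torques, N m; "tcp_pos": TCP position; "eef_rot": TCP orientation; "contact_force": force on the tool from outside, world axes, zero at the start; "moment": the same for the moment, N m; "gripper_width": finger opening in m.
Only numpy, scipy, OpenCV 4.12 (cv2) and the standard library are available. Lean on these libraries where they do the work, as an engineer would, in place of code of your own. Each camera call takes 0.05 s, during which the arm holds its last target.

TASK

Reset the temperature recorder on the pharmacy counter: push its sliding cover fully open, reach a fingertip down into the well and press the sunken key all the way in, then let it spring back and push the cover fully shut again. Leave the raised key alone, do not lift the recorder or shove it along the counter, and do not disturb the things around it.

Things in the scene. Friction and masses are not known exactly. Their poses are not given: they have to be found in the camera images.
- recorder: Grey plastic temperature recorder, a flat box 100 (x) by 200 (y) by 50 mm high, about 1.3 kg, standing loose on the counter at any yaw; it slides if pushed sideways with more than about 5 N. Origin: centre of its underside. Its own y runs along its length, from the well end (-y, aluminium sliding cover) to the display end (+y, dark display and raised key); z up.
- well_mouth (a point): Centre of the mouth of the square well in the recorder's top face, 50 mm above the counter. The well is 44 by 44 mm, sides along the recorder's x and y, vertical walls, 36 mm deep to its floor, with the key at its middle; hidden under the cover at the start. Axes as the recorder's.
- key_top (a point): Centre of the top of the sunken reset key: a white round button, 24 mm in diameter, at the middle of the well, its top 22 mm below the well's mouth when released. Axes as the recorder's.
- key (a joint): Travel of the sunken key: 0 released, grows downward to 0.005 m (fully pressed). It springs back; pressing starts at 1.5 N and takes 5 N at the bottom.
- ridge_top (a point): Centre of the top of the push ridge across the middle of the aluminium cover: 50 mm long (recorder x), 10 thick (y), 12 high. The cover plate is 62 (x) by 56 (y) by 4 mm, lying on the recorder's top, so this point is 16 mm above the top face. Cover and ridge slide along the recorder's y only; pushing the ridge takes about 1.5 N and it stays where left.
- cover (a joint): Position of the sliding cover (m): 0 fully shut, centred over the well; grows as it slides along the recorder's +y, towards the display, to 0.054 fully open (stops at both ends). It starts 0 to 12 mm open. With the cover fully open its edge is 4 mm clear of the well.
- menu_key_top (a point): Centre of the top of the raised key, which must not be pressed: white, round, 18 mm in diameter, standing 8 mm above the recorder's top face between the display and the end of the box, 130 mm from the well's centre along +y. Pressed in by 2 N or more.
- carton: Loose white medicine carton 45 by 95 by 28 mm, lying beside the recorder; origin at the centre of its underside. Leave alone.
- jar: Loose small jar, 44 mm in diameter, 62 mm high, beside the recorder; origin at the centre of its underside. Leave alone.
- bottle: Loose bottle, 60 mm in diameter, 120 mm high, off to the left; origin at the centre of its underside. Leave alone.
- scissors: Loose scissors, about 200 mm long, lying flat off to the right; origin under their pivot. Leave alone. (Beyond them, 0.45 m or more to the right of the robot, stands a fixed open shipping carton 240 mm high.)
- menu_key (a joint): Travel of the raised key: 0 out, 0.004 m fully pressed. It must stay out.
There are look-alikes about, which are no part of the job. What is meant by the recorder is not turquoise, and is the larger of those in its own colour.

How it is judged:
By the outcome, as a careful person would: the job done as asked, in the order asked, and still so for the second after the job is handed in, with the robot touching nothing.
It also fails if it takes over 54 s, if anything falls off the work surface, if the arm or the gripper's body presses on something with over 40 N, if the wrist force passes 120 N, or if a joint passes its speed limit or range.

## Working session

There is one attempt and no reset: what is moved stays moved. The work goes in short steps, Python scripts to look and compute and a tool call to move; the robot and the scene stay as the last step left them, time stands still between calls to the robot, and variables do not carry over. Pictures are saved under pics/ and viewed, and the job is handed in when it is done.

Besides the shell and the picture viewer there is one more tool, called after ">>>" as name(argument=value, ...) on one line, values as JSON. carry_out: Moves the arm, as the interface text tells. Its arguments: {"type":"object","properties":{"plan":{"type":"array"},"fingers":{"type":"number"},"force":{"type":"number"}},"required":["plan"]}

```bash
mkdir -p pics; ls
python3 - <<'E'
from plant import r
import cv2
for n in("scene","top","wrist"):
    im=r.capture(n); cv2.imwrite(f"pics/{n}0.png",im[:,:,::-1])
    m=r.camera_model(n); print(n,m)
print(r.get_state())
E
```

```text
pics
scene {'fov_y': 50.19991672528239, 'cx': 328.05911603678027, 'cy': 194.54116221281058, 'k1': -0.0810968699062555, 'R': array([[ 0.56714056,  0.82354726, -0.01102233],
       [ 0.70485366, -0.49223762, -0.51076749],
       [-0.42606678,  0.28190783, -0.85964823]]), 't': array([-0.32990497, -0.35502768,  1.33707421])}
top {'fov_y': 45.924321805246635, 'cx': 323.01137385055335, 'cy': 203.14987951081517, 'k1': -0.1337079169615765, 'R': array([[ 0.03523159, -0.99937564,  0.00265737],
       [-0.97898217, -0.03504687, -0.20091198],
       [ 0.20087967,  0.00447693, -0.97960569]]), 't': array([-0.01830285,  0.54992253,  1.10626726])}
wrist {'fov_y': 60.01234719884239, 'cx': 316.3465624315575, 'cy': 201.59760623949742, 'k1': -0.07236808670192982, 'mount': array([[-6.24328935e-04, -9.51410877e-01, -3.07923615e-01,
         8.37482969e-02],
       [ 9.99999757e-01, -4.98759276e-04, -4.86496571e-04,
         3.62308355e-04],
       [ 3.09278370e-04, -3.07923844e-01,  9.51410958e-01,
        -1.58016550e-01],
       [ 0.00000000e+00,  0.00000000e+00,  0.00000000e+00,
         1.00000000e+00]])}
{'time_s': 0.15, 'joints': array([ 9.26520631e+01,  2.05827414e+01,  6.46005716e-01, -1.38865909e-02,
       -7.01351971e+01, -1.65091544e+01]), 'qd': array([ 0.04010744, -0.03388366,  0.08265216,  0.05080744, -0.01310141,
        0.02212891]), 'joint_torque': array([-7.08681837e-04, -5.83274031e+01,  2.93289238e+01,  7.00114533e+00,
        8.77295388e-03, -1.13464578e-04]), 'tcp_pos': array([0.16157947, 0.65500209, 0.22583334]), 'eef_rot': array([ 1.79927323e+02, -7.92498710e-03, -1.38618131e+01]), 'contact_force': array([-0.28287502,  0.67745243, -0.10547837]), 'moment': array([-0.02114835, -0.0255132 ,  0.00953036]), 'gripper_width': 0.08753483037211368}
```

View pics/scene0.png

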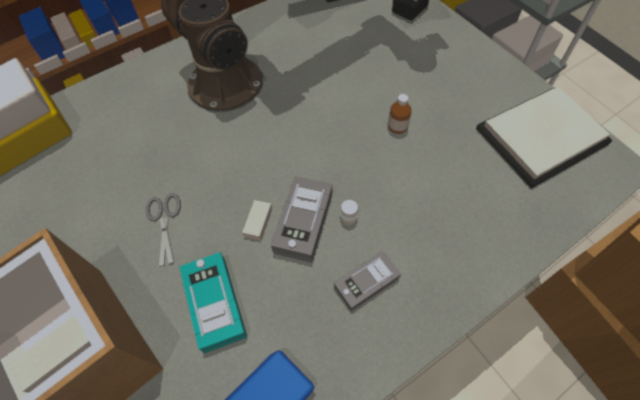

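View pics/top0.png

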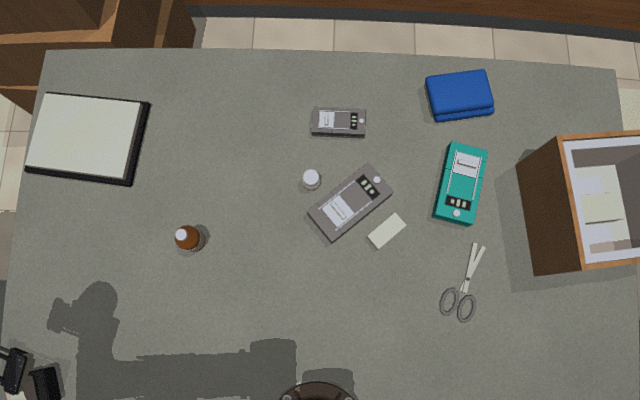

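View pics/wrist0.png

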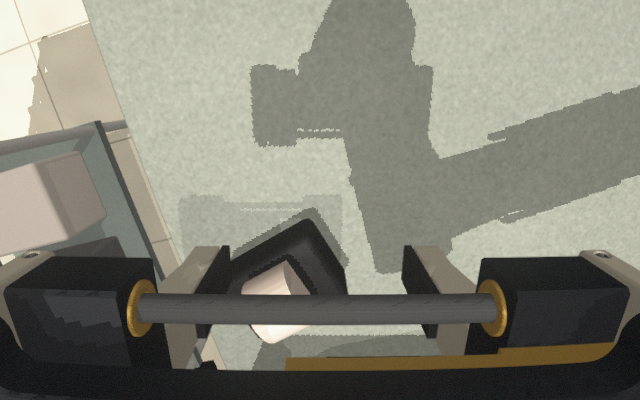

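The scene view puts the large grey recorder near (303,217) and the smaller grey look-alike at (367,280). In the top view they are at (350,203) and (338,122). The carton (386,231) and jar (311,178) stand beside the recorder. The arm is out of the way in both fixed views. Next I'll zoom in and measure.

```bash
cat > h.py <<'E'
import numpy as np, cv2
from scipy.spatial.transform import Rotation as Ro
from plant import r
def cam(name,st=None):
    m=r.camera_model(name); f=200/np.tan(np.radians(m["fov_y"]/2))
    K=np.array([[f,0,m["cx"]],[0,f,m["cy"]],[0,0,1.]]); d=np.array([m["k1"],0,0,0,0.])
    if name!="wrist": R,t=m["R"],m["t"]
    else:
        T=np.eye(4);T[:3,:3]=Ro.from_euler("xyz",st["eef_rot"],degrees=True).as_matrix();T[:3,3]=st["tcp_pos"]
        I=np.linalg.inv(T@m["mount"]);R,t=I[:3,:3],I[:3,3]
    return K,d,np.array(R),np.array(t)
def ray(c,px):
    K,d,R,t=c; u=cv2.undistortPointsIter(np.array(px,float).reshape(-1,1,2),K,d,None,None,(3,50,1e-10)).reshape(-1,2)
    D=np.c_[u,np.ones(len(u))]@R; return -R.T@t,D
def onz(c,px,z):
    o,D=ray(c,px); s=(z-o[2])/D[:,2]; return o+s[:,None]*D
def proj(c,X):
    K,d,R,t=c; return cv2.projectPoints(np.array(X,float).reshape(-1,1,3),cv2.Rodrigues(R)[0],t,K,d)[0].reshape(-1,2)
def tri(c1,p1,c2,p2):
    o1,D1=ray(c1,[p1]);o2,D2=ray(c2,[p2]);a=D1[0];b=D2[0]
    s=np.linalg.lstsq(np.c_[a,-b],o2-o1,rcond=None)[0]
    A=o1+s[0]*a;B=o2+s[1]*b; return (A+B)/2,np.linalg.norm(A-B)
E
python3 - <<'E'
import cv2
t=cv2.imread("pics/top0.png")[150:260,290:420]; cv2.imwrite("pics/top0z.png",cv2.resize(t,None,fx=5,fy=5,interpolation=cv2.INTER_CUBIC))
t=cv2.imread("pics/scene0.png")[165:265,235:365]; cv2.imwrite("pics/scene0z.png",cv2.resize(t,None,fx=5,fy=5,interpolation=cv2.INTER_CUBIC))
E
```

```text
(no output)
```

View pics/top0z.png

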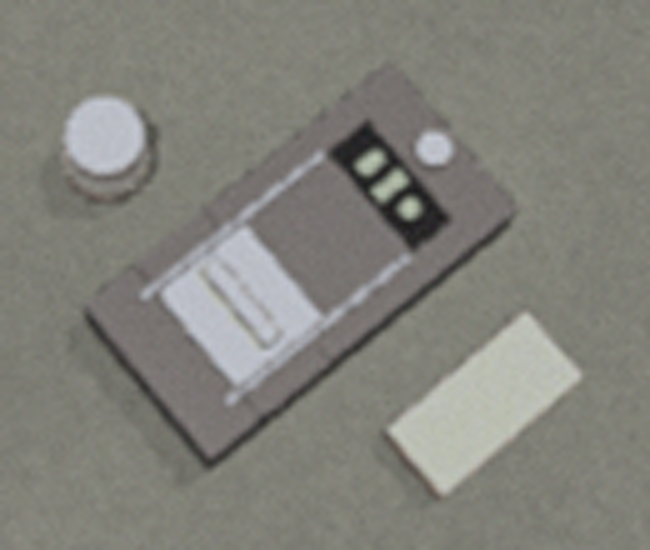

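View pics/scene0z.png

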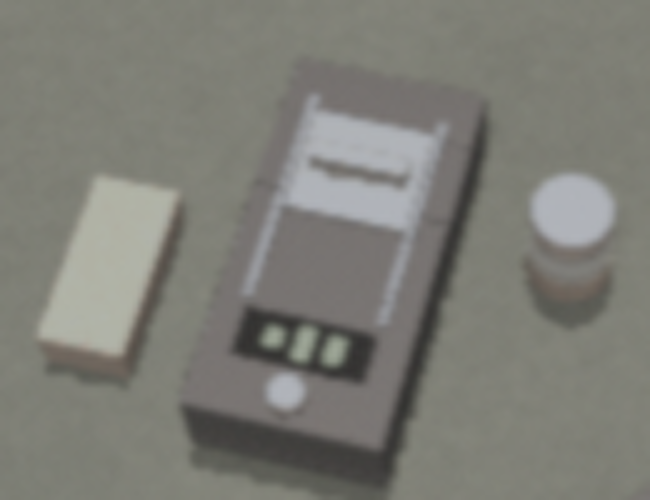

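The top zoom shows the recorder's top-face corners at about (88,310), (388,65), (517,208) and (210,465) in zoomed pixels. The raised key is at (434,148). The cover is near the lower-left end and almost shut.

Run:
```python
from h import *
np.set_printoptions(precision=4,suppress=True)
T=cam("top");S=cam("scene")
a=np.array([[88,310],[388,65],[517,208],[210,465]])/5+[289.6,149.6]
b=np.array([[487,98],[385,455],[185,408],[300,60]])/5+[234.6,164.6]
for n,c,p in(("T",T,a),("S",S,b)):
    P=onz(c,p,.05); print(n,P,P.mean(0)); print([np.linalg.norm(P[i]-P[(i+1)%4]) for i in range(4)])
    v=P[1]-P[0]+P[2]-P[3]; print("yaw of +y axis",np.degrees(np.arctan2(v[1],v[0])))
for p,q in zip(a,b): print(tri(T,p,S,q))
# menu key
print(tri(T,np.array([434,147])/5+[289.6,149.6],S,np.array([286,390])/5+[234.6,164.6]))
print("cover corners z.054",onz(T,np.array([[160,292],[248,227],[327,315],[237,382]])/5+[289.6,149.6],.054))
print("cover S",onz(S,np.array([[316,108],[436,136],[410,230],[286,204]])/5+[234.6,164.6],.054))
print("ridge T",onz(T,np.array([[205,268],[270,345]])/5+[289.6,149.6],.062))
print("carton", onz(T,np.array([[388,433],[527,313],[581,376],[443,495]])/5+[289.6,149.6],.028))
print("jar", onz(T,np.array([[104,135]])/5+[289.6,149.6],.062))
```

```text
T [[ 0.5288  0.0395  0.05  ]
 [ 0.6599 -0.1066  0.05  ]
 [ 0.5881 -0.1723  0.05  ]
 [ 0.4542 -0.0231  0.05  ]] [ 0.5577 -0.0656  0.05  ]
[np.float64(0.1962538440211154), np.float64(0.09729194405175313), np.float64(0.20046914520602077), np.float64(0.09737501437902907)]
yaw of +y axis -48.08050266032963
S [[ 0.5345  0.0453  0.05  ]
 [ 0.6667 -0.1039  0.05  ]
 [ 0.5939 -0.1677  0.05  ]
 [ 0.4608 -0.02    0.05  ]] [ 0.564  -0.0616  0.05  ]
[np.float64(0.19935328339040173), np.float64(0.09686588282399511), np.float64(0.1987725860706011), np.float64(0.09848669150727514)]
yaw of +y axis -48.20486509406437
(array([0.5311, 0.0431, 0.0461]), np.float64(0.007604597785279121))
(array([ 0.6631, -0.1049,  0.0428]), np.float64(0.0051351824813125006))
(array([ 0.5904, -0.17  ,  0.0451]), np.float64(0.006336329609338854))
(array([ 0.456 , -0.0207,  0.0436]), np.float64(0.00537237677276447))
(array([ 0.6163, -0.1274,  0.0594]), np.float64(0.004021126150284312))
cover corners z.054 [[ 0.5383  0.0043  0.054 ]
 [ 0.5726 -0.0381  0.054 ]
 [ 0.5297 -0.0782  0.054 ]
 [ 0.4949 -0.0349  0.054 ]]
cover S [[ 0.4922 -0.03    0.054 ]
 [ 0.5403  0.0103  0.054 ]
 [ 0.5772 -0.03    0.054 ]
 [ 0.5304 -0.0717  0.054 ]]
ridge T [[ 0.5495 -0.0174  0.062 ]
 [ 0.5124 -0.0502  0.062 ]]
carton [[ 0.4759 -0.1116  0.028 ]
 [ 0.5391 -0.1808  0.028 ]
 [ 0.5079 -0.2083  0.028 ]
 [ 0.4458 -0.1396  0.028 ]]
jar [[0.615  0.0348 0.062 ]]
```

The two views disagree by about 6 mm, so I'll refine with the wrist camera. I'll keep the jaws open and along the recorder's length, so the other finger hangs off the well end. From there one finger can do all three pushes.

>>> carry_out(plan=[[0.0218,-0.0343,0.0012,0,0,-0.1085],[0.0218,-0.0343,0.0012,0,0,-0.1085],[0.0218,-0.0343,0.0012,0,0,-0.1085],[0.0218,-0.0343,0.0012,0,0,-0.1085],[0.0218,-0.0343,0.0012,0,0,-0.1085],[0.0218,-0.0343,0.0012,0,0,-0.1085],[0.0218,-0.0343,0.0012,0,0,-0.1085],[0.0218,-0.0343,0.0012,0,0,-0.1085],[0.0218,-0.0343,0.0012,0,0,-0.1085],[0.0218,-0.0343,0.0012,0,0,-0.1085]], fingers=-1)

```text
time_s: 0.98
tcp_pos: [0.3776, 0.3046, 0.232]
eef_rot: [179.6, -0.2, -78.2]
contact_force: [0.8, 0.1, -0.1]
gripper_width: 0.0874
```

>>> carry_out(plan=[[0.022,-0.0335,0.0018,0,0,-0.105],[0.022,-0.0335,0.0018,0,0,-0.105],[0.022,-0.0335,0.0018,0,0,-0.105],[0.022,-0.0335,0.0018,0,0,-0.105],[0.022,-0.0335,0.0018,0,0,-0.105],[0.022,-0.0335,0.0018,0,0,-0.105],[0.022,-0.0335,0.0018,0,0,-0.105],[0.022,-0.0335,0.0018,0,0,-0.105],[0.022,-0.0335,0.0018,0,0,-0.105],[0.022,-0.0335,0.0018,0,0,-0.105],[0,0,0,0,0,0],[0,0,0,0,0,0]])

```text
time_s: 1.98
tcp_pos: [0.6034, -0.0542, 0.2501]
eef_rot: [179.6, -0.1, -142.2]
contact_force: [-0.3, 0.9, -1.1]
gripper_width: 0.0877
```

Run:
```python
from h import *
s=r.get_state();print(s)
im=r.capture("wrist");cv2.imwrite("pics/w1.png",im[:,:,::-1]);np.save("w1.npy",np.r_[s["tcp_pos"],s["eef_rot"]])
```

```text
{'time_s': 1.9833, 'joints': array([ 13.13991739,  13.48843888,  -6.01506996,  -0.29551944,
       -70.75778055, -65.22935232]), 'qd': array([-3.72834112,  2.49435527,  1.76183445,  0.83058018, -0.13052008,
       -1.19675849]), 'joint_torque': array([-6.61640782e-01, -4.79244912e+01,  2.98686486e+01,  7.19554916e+00,
       -3.76920390e-02, -9.71482485e-02]), 'tcp_pos': array([ 0.6033901 , -0.05420724,  0.25006136]), 'eef_rot': array([ 1.79637489e+02, -1.20749286e-01, -1.42187081e+02]), 'contact_force': array([-0.25870446,  0.8892337 , -1.09269914]), 'moment': array([ 0.15503527, -0.11644701,  0.02903646]), 'gripper_width': 0.08765936614374699}
```

View pics/w1.png

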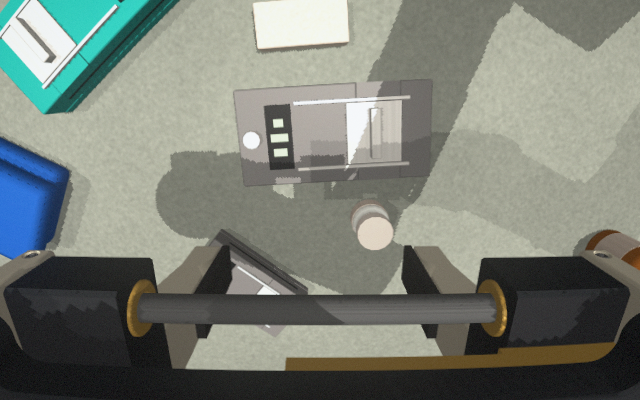

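Run:
```python
import cv2
t=cv2.imread("pics/w1.png")[65:200,222:447]; cv2.imwrite("pics/w1z.png",cv2.resize(t,None,fx=3.5,fy=3.5,interpolation=cv2.INTER_CUBIC))
```

```text
(no output)
```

View pics/w1z.png

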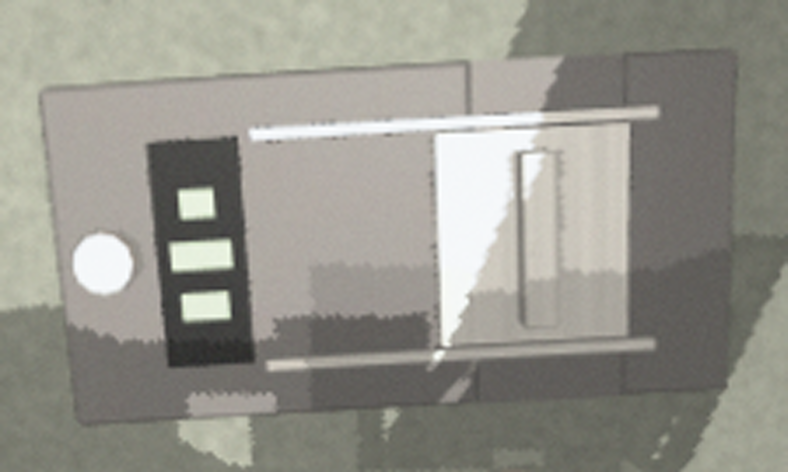

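```bash
cat > m1.py <<'E'
from h import *
np.set_printoptions(precision=4,suppress=True)
w=np.load("w1.npy");W=cam("wrist",dict(tcp_pos=w[:3],eef_rot=w[3:]))
q=lambda p:np.array(p,float)/3.5+[221.64,64.64]
P=onz(W,q([[736,50],[728,385],[80,424],[41,91]]),.05);print(P,P.mean(0),[np.linalg.norm(P[i]-P[(i+1)%4]) for i in range(4)])
v=P[3]-P[0]+P[2]-P[1];a=np.arctan2(v[1],v[0]);print("yaw y",np.degrees(a))
v=P[0]-P[1]+P[3]-P[2];print("yaw x", np.degrees(np.arctan2(v[1],v[0])))
u=np.array([np.cos(a),np.sin(a)]);x=np.array([u[1],-u[0]]);c=P.mean(0)[:2]
loc=lambda X:np.c_[(X[:,:2]-c)@x,(X[:,:2]-c)@u]
print("menu",onz(W,q([[103,263]]),.058),loc(onz(W,q([[103,263]]),.058)))
print("cover loc",loc(onz(W,q([[434,133],[630,123],[630,336],[442,347]]),.054)))
print("ridge loc",loc(onz(W,q([[519,152],[560,150],[560,325],[521,328]]),.066)))
S=cam("scene");T=cam("top");w1=q([[103,263]])[0]
print(tri(T,np.array([434,147])/5+[289.6,149.6],W,w1),tri(S,np.array([286,390])/5+[234.6,164.6],W,w1))
E
python3 m1.py
```

```text
[[ 0.4557 -0.0217  0.05  ]
 [ 0.529   0.0433  0.05  ]
 [ 0.66   -0.1061  0.05  ]
 [ 0.5859 -0.1705  0.05  ]] [ 0.5576 -0.0638  0.05  ] [np.float64(0.09789253845042833), np.float64(0.19869544704360323), np.float64(0.09812808388167789), np.float64(0.19773498502686054)]
yaw y -48.794253667075445
yaw x -138.73143007036916
menu [[ 0.6135 -0.128   0.058 ]] [[0.0003 0.0851]]
cover loc [[ 0.0305 -0.0117]
 [ 0.0303 -0.0675]
 [-0.0312 -0.0679]
 [-0.0312 -0.0118]]
ridge loc [[ 0.0246 -0.0338]
 [ 0.0245 -0.0451]
 [-0.0243 -0.0447]
 [-0.0245 -0.0335]]
(array([ 0.6055, -0.1254,  0.0964]), np.float64(0.000613130827886449)) (array([ 0.6147, -0.1265,  0.0553]), np.float64(0.0034951373827707363))
```

The wrist-view measurements agree with the given sizes:

| Quantity | Measured |
|---|---|
| Top face | 98 by 198 mm |
| Raised key | local y +85 mm, so the well is at −45 mm |
| Ridge | −33.5 to −45 mm |
| Cover | about 5 mm open |

Next I'll compute the pre-push pose.

```bash
cat >> h.py <<'E'
C=np.array([.5578,-.0638]);A=np.radians(-48.75);U=np.array([np.cos(A),np.sin(A)]);XX=np.array([U[1],-U[0]])
def go(ly,z,lx=0.):
    s=r.get_state();R=Ro.from_euler("xyz",s["eef_rot"],degrees=True)
    G=Ro.from_euler("xyz",[180,0,np.degrees(A)-90],degrees=True)
    p=np.r_[C+U*ly+XX*lx,z]; d=p-s["tcp_pos"]
    print("t",s["time_s"],"goal",p.round(4),"delta",d.round(4),"rot",(G*R.inv()).as_rotvec().round(4))
    q=s["tcp_pos"];print("now local x,y,z",((q[:2]-C)@XX).round(4),((q[:2]-C)@U).round(4),q[2].round(4),"F loc",(s["contact_force"][:2]@XX).round(2),(s["contact_force"][:2]@U).round(2),s["contact_force"][2].round(2))
E
python3 -c "
from h import *
go(-.118,.12)"
```

```text
t 2.0333 goal [0.48   0.0249 0.12  ] delta [-0.1232  0.0788 -0.1299] rot [-0.0032 -0.0059  0.059 ]
now local x,y,z -0.0407 0.0225 0.2499 F loc -0.46 0.36 0.42
```

>>> carry_out(plan=[[-0.0246,0.0158,-0.026,-0.001,-0.001,0.012],[-0.0246,0.0158,-0.026,-0.001,-0.001,0.012],[-0.0246,0.0158,-0.026,-0.001,-0.001,0.012],[-0.0246,0.0158,-0.026,0,-0.001,0.012],[-0.0246,0.0158,-0.026,0,-0.001,0.012],[0,0,0,0,0,0],[0,0,0,0,0,0]])

```text
time_s: 2.62
tcp_pos: [0.4704, 0.0297, 0.1152]
eef_rot: [-179.9, 0.1, -137.9]
contact_force: [1.6, 0.5, 0.4]
gripper_width: 0.0875
```

```bash
python3 -c "
from h import *
go(-.118,.06)
s=r.get_state()
im=r.capture('wrist');cv2.imwrite('pics/w2.png',im[:,:,::-1]);np.save('w2.npy',np.r_[s['tcp_pos'],s['eef_rot']])
im=r.capture('scene');cv2.imwrite('pics/s2.png',im[:,:,::-1])
"
```

```text
t 2.6167 goal [0.48   0.0249 0.06  ] delta [ 0.0096 -0.0048 -0.0552] rot [ 0.0003  0.0017 -0.0151]
now local x,y,z 0.004 -0.1279 0.1152 F loc -1.54 0.68 0.4
```

View pics/w2.png

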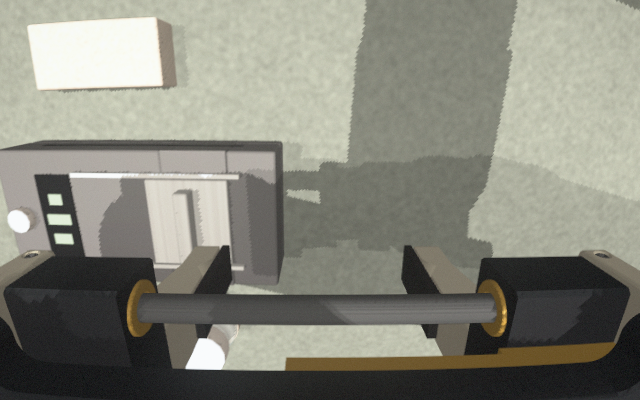

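The closer view shows the ridge around (182,225), with the left finger (B) beside it. I'll project my model into this view as a check.

Run:
```python
from h import *
w=np.load("w2.npy");W=cam("wrist",dict(tcp_pos=w[:3],eef_rot=w[3:]))
def L(x,y,z): return np.r_[C+XX*x+U*y,z]
im=cv2.imread("pics/w2.png")
for pts,col in(([L(.05,-.1,.05),L(-.05,-.1,.05),L(.05,.1,.05),L(-.05,.1,.05)],(0,0,255)),([L(.025,-.0345,.066),L(.025,-.0445,.066),L(-.025,-.0345,.066),L(-.025,-.0445,.066)],(0,255,0)),
  ([L(0,0.085,.058)],(255,0,0))):
    for p in proj(W,pts): cv2.circle(im,tuple(int(v) for v in p.round()),2,col,-1)
cv2.imwrite("pics/w2p.png",cv2.resize(im[120:320,0:320],None,fx=2.5,fy=2.5,interpolation=cv2.INTER_CUBIC))
```

```text
(no output)
```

View pics/w2p.png

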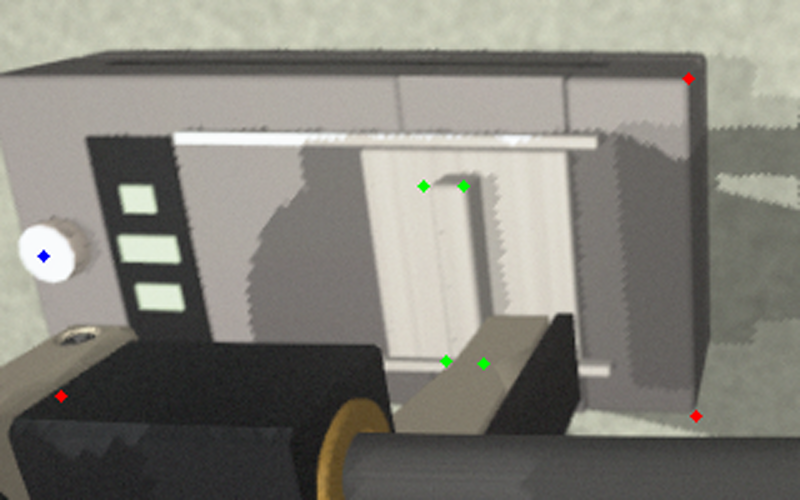

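The projections match to about 1 mm. Now I'll descend beside the ridge.

>>> carry_out(plan=[[0.004,-0.002,0,0,0,-0.007],[0.003,-0.002,-0.012,0,0.001,-0.005],[0,0,-0.012,0,0,0],[0,0,-0.01,0,0,0],[0,0,-0.008,0,0,0],[0,0,-0.005,0,0,0],[0,0,0,0,0,0],[0,0,0,0,0,0],[0,0,0,0,0,0]])

```text
time_s: 3.47
tcp_pos: [0.4903, 0.0265, 0.0732]
eef_rot: [-179.6, 0.9, -138.8]
contact_force: [0.1, 0.3, -0.3]
gripper_width: 0.0876
```

```bash
python3 -c "
from h import *
go(-.118,.06)"
```

```text
t 3.4667 goal [0.48   0.0249 0.06  ] delta [-0.0103 -0.0016 -0.0132] rot [-0.0051  0.0154  0.0018]
now local x,y,z -0.0088 -0.1124 0.0732 F loc -0.29 -0.16 -0.29
```

>>> carry_out(plan=[[-0.006,0.001,0,-0.003,0.008,0.001],[-0.005,0.002,-0.003,-0.002,0.007,0.001],[0,0,-0.004,0,0,0],[0,0,-0.003,0,0,0],[0,0,0,0,0,0],[0,0,0,0,0,0]])

```text
time_s: 3.97
tcp_pos: [0.4789, 0.0304, 0.0639]
eef_rot: [-180.0, 0.1, -138.7]
contact_force: [-0.8, 0.5, -0.8]
gripper_width: 0.0875
```

```bash
python3 -c "
from h import *
go(-.118,.06)"
```

```text
t 3.9667 goal [0.48   0.0249 0.06  ] delta [ 0.0011 -0.0055 -0.0039] rot [-0.0008  0.0016 -0.0011]
now local x,y,z -0.0028 -0.1229 0.0639 F loc 0.25 -0.91 -0.77
```

>>> carry_out(plan=[[0.001,-0.002,-0.003,0,0.001,0],[0.001,-0.002,-0.002,0,0,0],[0.002,-0.002,0,0,0,0],[0,0,0,0,0,0]])

```text
time_s: 4.3
tcp_pos: [0.4834, 0.024, 0.0584]
eef_rot: [180.0, 0.1, -138.6]
contact_force: [-0.1, -0.2, -0.4]
gripper_width: 0.0876
```

```bash
python3 -c "
from h import *
go(-.061,.059)"
```

```text
t 4.3 goal [ 0.5176 -0.0179  0.059 ] delta [ 0.0341 -0.0419  0.0006] rot [-0.0007  0.0007 -0.0018]
now local x,y,z -0.002 -0.115 0.0584 F loc 0.16 0.07 -0.4
```

>>> carry_out(plan=[[0.002,-0.0023,0,0,0,0],[0.002,-0.0025,0,0,0,0],[0.002,-0.0025,0,0,0,0],[0.002,-0.0025,0,0,0,0],[0.002,-0.0025,0,0,0,0],[0.002,-0.0025,0,0,0,0],[0.002,-0.0025,0,0,0,0],[0.002,-0.0025,0,0,0,0]])

```text
time_s: 4.97
tcp_pos: [0.5014, 0.0026, 0.0584]
eef_rot: [180.0, 0.1, -138.7]
contact_force: [-1.2, 1.2, 0.2]
gripper_width: 0.0877
```

```bash
python3 -c "
from h import *
go(-.061,.059)"
```

```text
t 4.9667 goal [ 0.5176 -0.0179  0.059 ] delta [ 0.0162 -0.0205  0.0006] rot [-0.0016  0.0012 -0.0014]
now local x,y,z -0.0014 -0.0871 0.0584 F loc 0.07 -1.67 0.18
```

Force along the axis is −1.7 N, so the cover is sliding at its expected resistance. I'll continue in smaller steps.

>>> carry_out(plan=[[0.002,-0.0025,0,0,0,0],[0.002,-0.0025,0,0,0,0],[0.002,-0.0025,0,0,0,0],[0.0018,-0.0022,0,0,0,0],[0.0015,-0.0018,0,0,0,0],[0.001,-0.0013,0,0,0,0]])

```text
time_s: 5.47
tcp_pos: [0.5134, -0.0117, 0.0585]
eef_rot: [180.0, 0.1, -138.7]
contact_force: [0.0, 1.3, 0.3]
gripper_width: 0.0877
```

```bash
python3 -c "
from h import *
go(-.061,.059)"
```

```text
t 5.4667 goal [ 0.5176 -0.0179  0.059 ] delta [ 0.0042 -0.0062  0.0005] rot [-0.0019  0.0017 -0.0012]
now local x,y,z -0.001 -0.0685 0.0585 F loc -0.89 -0.98 0.34
```

>>> carry_out(plan=[[0.001,-0.0012,0,0,0,0],[0.001,-0.0012,0,0,0,0],[0.0007,-0.0008,0,0,0,0],[0.0005,-0.0006,0,0,0,0]])

```text
time_s: 5.8
tcp_pos: [0.517, -0.0161, 0.0585]
eef_rot: [180.0, 0.1, -138.7]
contact_force: [0.4, 1.1, -0.6]
gripper_width: 0.0882
```

```bash
python3 -c "
from h import *
go(-.061,.059)"
```

```text
t 5.8 goal [ 0.5176 -0.0179  0.059 ] delta [ 0.0006 -0.0019  0.0005] rot [-0.0018  0.0018 -0.0011]
now local x,y,z -0.0008 -0.0628 0.0585 F loc -1.03 -0.55 -0.59
```

>>> carry_out(plan=[[0.0005,-0.0006,0,0,0,0]])

```text
time_s: 5.88
tcp_pos: [0.5176, -0.0167, 0.0585]
eef_rot: [180.0, 0.1, -138.7]
contact_force: [-1.0, 2.0, 1.1]
gripper_width: 0.0876
```

>>> carry_out(plan=[[0.0005,-0.0006,0,0,0,0]])

```text
time_s: 5.97
tcp_pos: [0.518, -0.0173, 0.0585]
eef_rot: [180.0, 0.1, -138.7]
contact_force: [0.2, 2.3, 0.5]
gripper_width: 0.0878
```

>>> carry_out(plan=[[0.0004,-0.0005,0,0,0,0]])

```text
time_s: 6.05
tcp_pos: [0.5185, -0.0179, 0.0585]
eef_rot: [180.0, 0.1, -138.7]
contact_force: [-0.6, 2.2, -0.6]
gripper_width: 0.0875
```

```bash
cat > look.py <<'E'
import sys
from h import *
n=sys.argv[1]; go(-.061,.059)
s=r.get_state();im=r.capture("wrist")[:,:,::-1].copy();np.save(n+".npy",np.r_[s["tcp_pos"],s["eef_rot"]])
cv2.imwrite(f"pics/{n}.png",cv2.resize(im,None,fx=1.25,fy=1.25,interpolation=cv2.INTER_CUBIC))
im=r.capture("scene")[165:265,235:365,::-1]
cv2.imwrite(f"pics/{n}s.png",cv2.resize(im,None,fx=5,fy=5,interpolation=cv2.INTER_CUBIC))
im=r.capture("top")[150:260,290:420,::-1]
cv2.imwrite(f"pics/{n}t.png",cv2.resize(im,None,fx=5,fy=5,interpolation=cv2.INTER_CUBIC))
E
python3 look.py w3
```

```text
t 6.05 goal [ 0.5176 -0.0179  0.059 ] delta [-0.0009 -0.0001  0.0005] rot [-0.0019  0.0017 -0.0012]
now local x,y,z -0.0007 -0.0605 0.0585 F loc -0.96 -2.06 -0.55
```

View pics/w3.png

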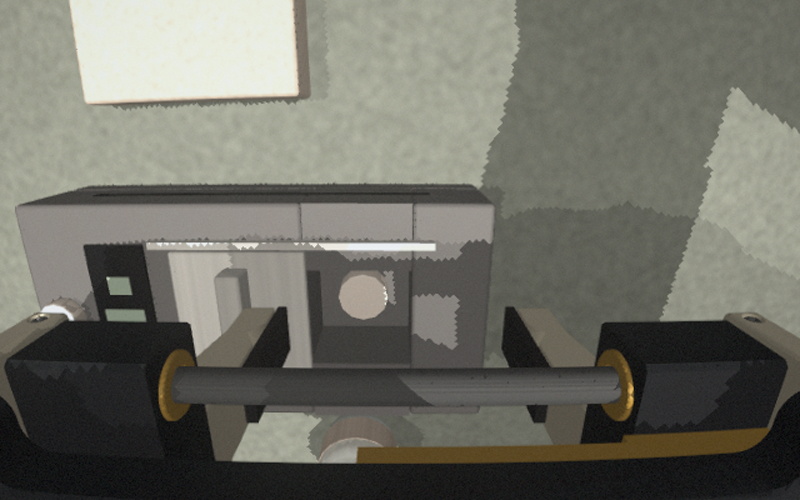

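View pics/w3s.png

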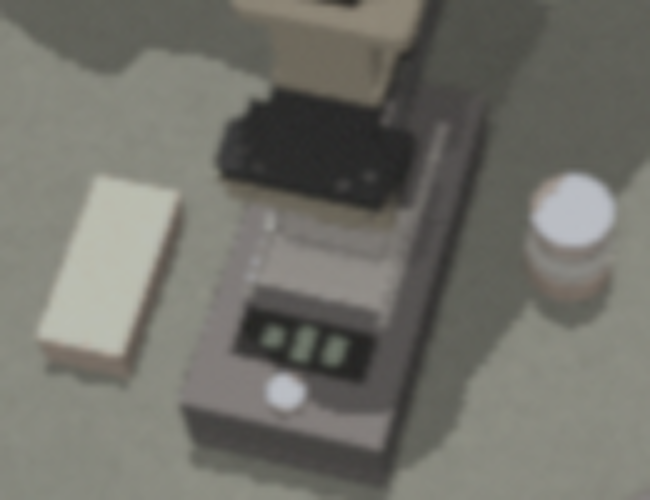

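The well is exposed, with the key at (363,296). I'll compute how far open the cover is.

Run:
```python
from h import *
np.set_printoptions(precision=4,suppress=True)
w=np.load("w3.npy");W=cam("wrist",dict(tcp_pos=w[:3],eef_rot=w[3:]))
def L(x,y,z): return np.r_[C+XX*x+U*y,z]
print((proj(W,[L(.031,.037,.054),L(.031,-.019,.054),L(0,-.019,.054),L(.022,-.023,.05),L(.025,.014,.066),L(.025,.004,.066),L(.05,-.1,.05),L(.022,-.067,.05)])*1.25).round(1))
im=cv2.imread("pics/w3.png")[170:380,0:520];cv2.imwrite("pics/w3z.png",cv2.resize(im,None,fx=1.5,fy=1.5,interpolation=cv2.INTER_CUBIC))
```

```text
[[154.2 251.3]
 [291.2 251.2]
 [296.9 321.8]
 [304.7 269.1]
 [198.8 276.1]
 [224.7 276.2]
 [497.2 201.9]
 [412.  269.2]]
```

View pics/w3z.png

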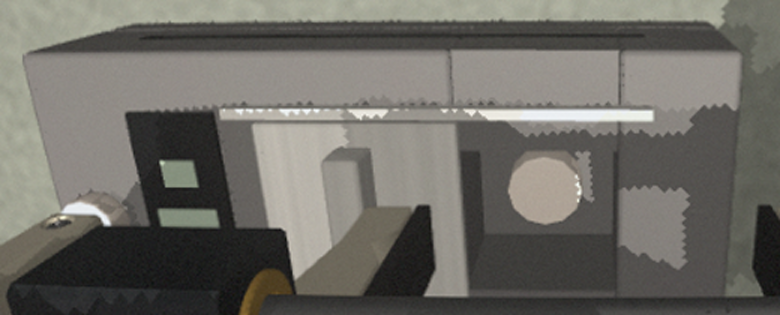

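The cover is about 5.6 mm short of the stop, since the fingertip is thinner than I assumed (about 15 mm). I'll continue gently.

>>> carry_out(plan=[[0.0006,-0.0008,0,0,0,0],[0.0006,-0.0008,0,0,0,0],[0.0005,-0.0006,0,0,0,0],[0.0004,-0.0005,0,0,0,0]])

```text
time_s: 6.53
tcp_pos: [0.5205, -0.0207, 0.0585]
eef_rot: [180.0, 0.1, -138.7]
contact_force: [-0.3, 0.8, -0.1]
gripper_width: 0.0877
```

>>> carry_out(plan=[[0.0004,-0.0005,0,0,0,0]])

```text
time_s: 6.62
tcp_pos: [0.5209, -0.0213, 0.0585]
eef_rot: [180.0, 0.1, -138.7]
contact_force: [0.3, 1.5, -0.4]
gripper_width: 0.088
```

>>> carry_out(plan=[[0.0004,-0.0005,0,0,0,0]])

```text
time_s: 6.7
tcp_pos: [0.5214, -0.0218, 0.0585]
eef_rot: [180.0, 0.1, -138.7]
contact_force: [-0.4, 2.0, -0.2]
gripper_width: 0.0878
```

```bash
python3 -c "
from h import *
go(-.0545,.059)"
```

```text
t 6.7 goal [ 0.5219 -0.0228  0.059 ] delta [ 0.0005 -0.001   0.0005] rot [-0.0018  0.0016 -0.0014]
now local x,y,z -0.0003 -0.0556 0.0585 F loc -1.02 -1.81 -0.2
```

>>> carry_out(plan=[[0.0003,-0.0003,0,0,0,0]])

```text
time_s: 6.78
tcp_pos: [0.5216, -0.0221, 0.0585]
eef_rot: [180.0, 0.1, -138.7]
contact_force: [-2.3, 4.7, 1.8]
gripper_width: 0.0877
```

>>> carry_out(plan=[[0.0003,-0.0003,0,0,0,0]])

```text
time_s: 6.87
tcp_pos: [0.5217, -0.0221, 0.0585]
eef_rot: [179.9, 0.1, -138.7]
contact_force: [-3.1, 6.8, 3.2]
gripper_width: 0.0875
```

The stop is reached: force rose and the TCP stopped moving. I'll back off at once.

>>> carry_out(plan=[[-0.002,0.0023,0,0,0,0],[-0.003,0.0033,0,0,0,0],[-0.003,0.0034,0.002,0,0,0],[0,0,0,0,0,0]])

```text
time_s: 7.2
tcp_pos: [0.5127, -0.0132, 0.0605]
eef_rot: [179.9, 0.1, -138.7]
contact_force: [-0.1, 0.1, -0.1]
gripper_width: 0.0877
```

```bash
python3 look.py w4
python3 - <<'E'
from h import *
np.set_printoptions(precision=4,suppress=True)
w=np.load("w4.npy");W=cam("wrist",dict(tcp_pos=w[:3],eef_rot=w[3:]))
def L(x,y,z): return np.r_[C+XX*x+U*y,z]
print((proj(W,[L(.031,.037,.054),L(.031,-.019,.054),L(0,-.019,.054),L(.022,-.023,.05),L(.05,-.1,.05),L(.022,-.067,.05),L(0,-.045,.028),L(0,.085,.058)])*1.25).round(1))
E
```

```text
t 7.2 goal [ 0.5176 -0.0179  0.059 ] delta [ 0.0049 -0.0047 -0.0015] rot [-0.0014  0.0002 -0.0002]
now local x,y,z 0.0005 -0.0678 0.0605 F loc -0.02 -0.12 -0.08
[[140.1 253. ]
 [274.5 252.8]
 [281.  322.4]
 [288.4 270.4]
 [477.4 203.8]
 [394.1 270.4]
 [348.3 297.6]
 [ 45.3 323.6]]
```

View pics/w4.png

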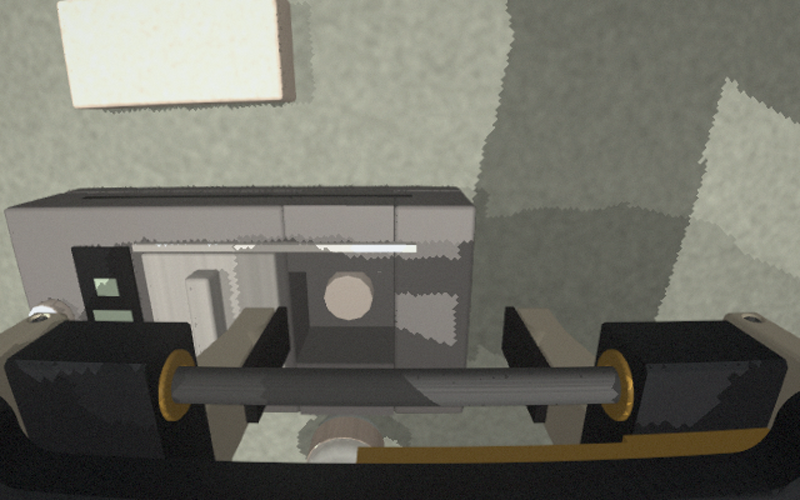

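The cover is open at its stop and the recorder hasn't moved: the key was predicted at (348,298) and seen at (348,297). Next I'll move finger B over the well.

>>> carry_out(plan=[[-0.005,0.006,0,0,0,0],[-0.006,0.007,0,0,0,0],[-0.005,0.006,0,0,0,0],[-0.002,0.002,0,0,0,0],[0,0,0,0,0,0],[0,0,0,0,0,0]])

```text
time_s: 7.85
tcp_pos: [0.493, 0.0097, 0.0602]
eef_rot: [179.9, 0.1, -138.7]
contact_force: [-0.4, -0.2, -1.0]
gripper_width: 0.0875
```

```bash
python3 -c "
from h import *
go(-.0965,.03)"
```

```text
t 7.85 goal [0.4942 0.0088 0.03  ] delta [ 0.0012 -0.001  -0.0302] rot [-0.0014  0.0002 -0.0007]
now local x,y,z 0.0002 -0.098 0.0602 F loc 0.39 -0.14 -0.97
```

>>> carry_out(plan=[[0.001,-0.001,-0.003,0,0,0],[0,0,-0.005,0,0,0],[0,0,-0.005,0,0,0],[0,0,-0.005,0,0,0],[0,0,-0.004,0,0,0],[0,0,-0.002,0,0,0],[0,0,-0.001,0,0,0],[0,0,0,0,0,0]])

```text
time_s: 8.52
tcp_pos: [0.4942, 0.008, 0.0316]
eef_rot: [179.9, -0.0, -138.7]
contact_force: [-0.1, 0.1, 0.4]
gripper_width: 0.0876
```

```bash
python3 -c "
from h import *
go(-.0965,.023)"
```

```text
t 8.5167 goal [0.4942 0.0088 0.023 ] delta [ 0.      0.0007 -0.0086] rot [-0.0007 -0.0011 -0.0001]
now local x,y,z 0.0005 -0.096 0.0316 F loc -0.04 -0.15 0.37
```

>>> carry_out(plan=[[0,0,-0.0015,0,0,0],[0,0,-0.0015,0,0,0]])

```text
time_s: 8.68
tcp_pos: [0.4944, 0.008, 0.0286]
eef_rot: [179.9, -0.0, -138.8]
contact_force: [-0.6, -1.0, 0.6]
gripper_width: 0.0873
```

>>> carry_out(plan=[[0,0,-0.001,0,0,0]])

```text
time_s: 8.77
tcp_pos: [0.4944, 0.008, 0.0276]
eef_rot: [179.9, -0.0, -138.7]
contact_force: [-1.0, 1.2, 1.6]
gripper_width: 0.0878
```

>>> carry_out(plan=[[0,0,-0.001,0,0,0]])

```text
time_s: 8.85
tcp_pos: [0.4944, 0.008, 0.0267]
eef_rot: [179.9, 0.0, -138.8]
contact_force: [-0.7, 0.1, 2.0]
gripper_width: 0.0877
```

>>> carry_out(plan=[[0,0,-0.001,0,0,0]])

```text
time_s: 8.93
tcp_pos: [0.4944, 0.008, 0.0257]
eef_rot: [179.9, 0.0, -138.7]
contact_force: [-1.3, 0.6, 4.3]
gripper_width: 0.0876
```

Contact was at z ≈ 0.028, as expected, and the spring force is rising. Continuing to the bottom.

>>> carry_out(plan=[[0,0,-0.001,0,0,0]])

```text
time_s: 9.02
tcp_pos: [0.4944, 0.008, 0.0249]
eef_rot: [180.0, 0.0, -138.7]
contact_force: [-3.1, 0.7, 3.3]
gripper_width: 0.0878
```

>>> carry_out(plan=[[0,0,-0.001,0,0,0]])

```text
time_s: 9.1
tcp_pos: [0.4944, 0.008, 0.024]
eef_rot: [180.0, 0.0, -138.7]
contact_force: [-0.8, -0.8, 4.4]
gripper_width: 0.0873
```

>>> carry_out(plan=[[0,0,-0.001,0,0,0]])

```text
time_s: 9.18
tcp_pos: [0.4944, 0.008, 0.0231]
eef_rot: [180.0, 0.0, -138.7]
contact_force: [-4.2, 1.4, 9.8]
gripper_width: 0.0877
```

>>> carry_out(plan=[[0,0,-0.0008,0,0,0]])

```text
time_s: 9.27
tcp_pos: [0.4945, 0.0079, 0.0229]
eef_rot: [180.0, 0.0, -138.7]
contact_force: [-7.5, 2.5, 19.5]
gripper_width: 0.0872
```

The key is at the bottom: 19.5 N and no further travel. Now I'll raise straight out.

>>> carry_out(plan=[[0,0,0.002,0,0,0],[0,0,0.004,0,0,0],[0,0,0.008,0,0,0],[0,0,0.012,0,0,0],[0,0,0.015,0,0,0],[0,0,0.015,0,0,0],[0,0,0.004,0,0,0],[0,0,0,0,0,0],[0,0,0,0,0,0]])

```text
time_s: 10.02
tcp_pos: [0.4948, 0.0082, 0.0869]
eef_rot: [180.0, 0.1, -138.7]
contact_force: [0.6, 0.5, 0.6]
gripper_width: 0.0875
```

```bash
python3 look.py w5
python3 - <<'E'
from h import *
np.set_printoptions(precision=4,suppress=True)
w=np.load("w5.npy");W=cam("wrist",dict(tcp_pos=w[:3],eef_rot=w[3:]))
def L(x,y,z): return np.r_[C+XX*x+U*y,z]
print((proj(W,[L(.031,.037,.054),L(.031,-.019,.054),L(0,-.019,.054),L(.022,-.023,.05),L(.05,-.1,.05),L(.022,-.067,.05),L(0,-.045,.028),L(0,.085,.058)])*1.25).round(1))
E
```

```text
t 10.0167 goal [ 0.5176 -0.0179  0.059 ] delta [ 0.0228 -0.0262 -0.0279] rot [-0.0015  0.0016 -0.0006]
now local x,y,z -0.0001 -0.0957 0.0869 F loc -0.79 0.05 0.58
[[114.6 234.1]
 [229.7 233.7]
 [237.3 295.5]
 [243.2 249.7]
 [405.4 190.6]
 [335.2 249.6]
 [301.5 276.3]
 [ 33.2 296.8]]
```

View pics/w5.png

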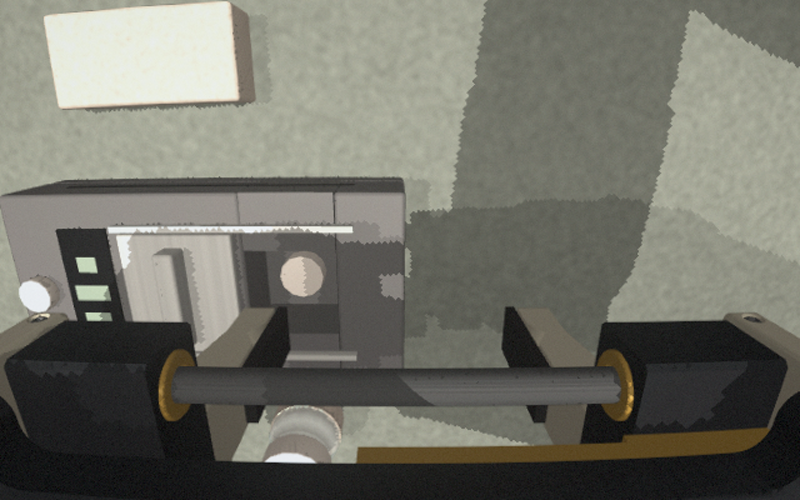

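The recorder is unmoved (corner predicted at (405,191), and seen there). The key has sprung back: it is seen at (302,276), where the released height predicts it. Next I'll move finger B over to the display side of the ridge, with 20 mm clearance above.

>>> carry_out(plan=[[0.006,-0.007,0.002,0,0,0],[0.008,-0.009,0,0,0,0],[0.009,-0.01,0,0,0,0],[0.009,-0.01,0,0,0,0],[0.008,-0.009,0,0,0,0],[0.006,-0.007,0,0,0,0],[0.002,-0.002,0,0,0,0],[0,0,0,0,0,0],[0,0,0,0,0,0]])

```text
time_s: 10.92
tcp_pos: [0.5453, -0.0531, 0.0838]
eef_rot: [179.8, -0.4, -138.8]
contact_force: [0.2, 0.2, -0.3]
gripper_width: 0.0875
```

```bash
python3 -c "
from h import *
go(-.020,.059)"
```

```text
t 10.9167 goal [ 0.5446 -0.0488  0.059 ] delta [-0.0006  0.0043 -0.0248] rot [ 0.0015 -0.0073  0.0001]
now local x,y,z 0.0024 -0.0163 0.0838 F loc -0.27 -0.02 -0.3
```

>>> carry_out(plan=[[0,0.002,-0.004,0.001,-0.004,0],[-0.001,0.001,-0.006,0,-0.003,0],[0,0,-0.006,0,0,0],[0,0,-0.004,0,0,0],[0,0,-0.002,0,0,0],[0,0,0,0,0,0],[0,0,0,0,0,0]])

```text
time_s: 11.5
tcp_pos: [0.5422, -0.0481, 0.0591]
eef_rot: [180.0, -0.0, -138.6]
contact_force: [0.0, -0.9, -0.2]
gripper_width: 0.0875
```

```bash
python3 -c "
from h import *
go(-.020,.059)"; python3 look.py w6
```

```text
t 11.5 goal [ 0.5446 -0.0488  0.059 ] delta [ 0.0024 -0.0006 -0.0001] rot [ 0.0002 -0.0008 -0.0021]
now local x,y,z 0.0014 -0.0221 0.0591 F loc 0.57 0.67 -0.2
t 11.5 goal [ 0.5176 -0.0179  0.059 ] delta [-0.0246  0.0302 -0.0001] rot [ 0.0002 -0.0008 -0.0021]
now local x,y,z 0.0014 -0.0221 0.0591 F loc 0.57 0.67 -0.2
```

View pics/w6.png

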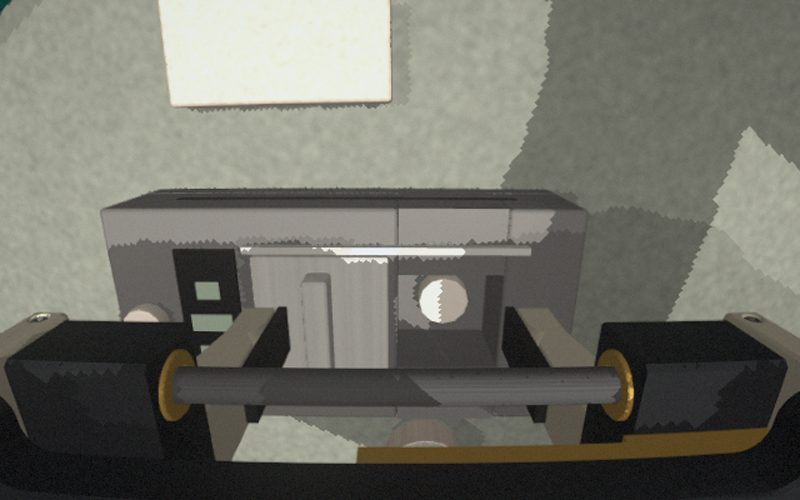

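View pics/w6s.png

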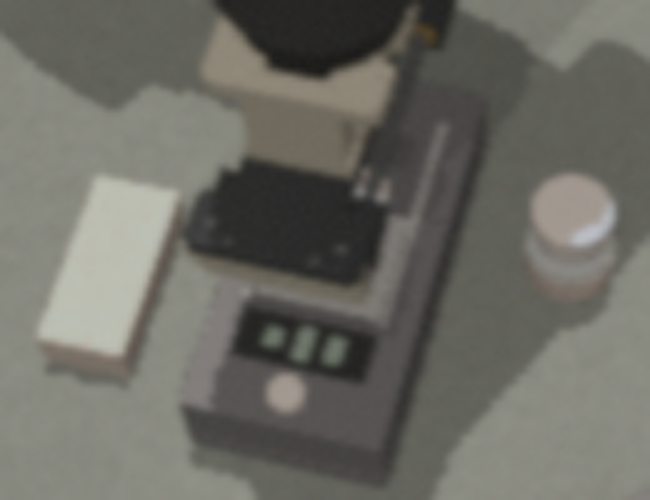

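Finger B sits on the display side of the ridge: the ridge spans x 302–330 and the finger face is at 288. The raised key is untouched. Now I'll push the cover shut.

>>> carry_out(plan=[[-0.002,0.0023,0,0,0,0],[-0.002,0.0023,0,0,0,0],[-0.002,0.0023,0,0,0,0],[-0.002,0.0024,0,0,0,0],[-0.002,0.0024,0,0,0,0],[-0.002,0.0024,0,0,0,0],[-0.002,0.0024,0,0,0,0],[-0.002,0.0024,0,0,0,0],[-0.002,0.0024,0,0,0,0],[-0.002,0.0024,0,0,0,0]])

```text
time_s: 12.48
tcp_pos: [0.521, -0.0228, 0.0602]
eef_rot: [-179.9, 0.1, -138.7]
contact_force: [-0.0, -2.1, -0.6]
gripper_width: 0.0876
```

```bash
python3 -c "
from h import *
go(-.084,.059)"
```

```text
t 12.4833 goal [ 0.5024 -0.0006  0.059 ] delta [-0.0186  0.0222 -0.0012] rot [ 0.0002  0.0015 -0.0011]
now local x,y,z 0.0006 -0.055 0.0602 F loc 1.4 1.56 -0.57
```

>>> carry_out(plan=[[-0.002,0.0023,-0.0005,0,0,0],[-0.002,0.0023,-0.0005,0,0,0],[-0.002,0.0023,0,0,0,0],[-0.002,0.0024,0,0,0,0],[-0.002,0.0024,0,0,0,0],[-0.0015,0.0018,0,0,0,0],[-0.001,0.0012,0,0,0,0],[-0.0005,0.0006,0,0,0,0]])

```text
time_s: 13.15
tcp_pos: [0.5064, -0.0055, 0.0595]
eef_rot: [-179.9, 0.1, -138.7]
contact_force: [0.8, -1.1, 0.1]
gripper_width: 0.0877
```

```bash
python3 -c "
from h import *
go(-.084,.059)"
```

```text
t 13.15 goal [ 0.5024 -0.0006  0.059 ] delta [-0.004   0.0049 -0.0005] rot [ 0.0003  0.0018 -0.0017]
now local x,y,z 0.0002 -0.0777 0.0595 F loc 0.16 1.35 0.07
```

6.3 mm remain, nominally. I'll go in small steps.

>>> carry_out(plan=[[-0.0007,0.0008,0,0,0,0],[-0.0007,0.0008,0,0,0,0],[-0.0005,0.0006,0,0,0,0],[-0.0003,0.0004,0,0,0,0]])

```text
time_s: 13.48
tcp_pos: [0.5039, -0.0027, 0.0595]
eef_rot: [-179.9, 0.1, -138.7]
contact_force: [-0.6, -2.0, 0.4]
gripper_width: 0.0873
```

>>> carry_out(plan=[[-0.0003,0.0004,0,0,0,0]])

```text
time_s: 13.57
tcp_pos: [0.5036, -0.0023, 0.0595]
eef_rot: [-179.9, 0.1, -138.7]
contact_force: [0.5, -1.4, 0.8]
gripper_width: 0.0874
```

```bash
python3 -c "
from h import *
go(-.084,.059)"
```

```text
t 13.5667 goal [ 0.5024 -0.0006  0.059 ] delta [-0.0012  0.0017 -0.0005] rot [ 0.0005  0.0016 -0.0017]
now local x,y,z 0.0002 -0.082 0.0595 F loc 0.53 1.4 0.75
```

>>> carry_out(plan=[[-0.0003,0.0004,0,0,0,0]])

```text
time_s: 13.65
tcp_pos: [0.5032, -0.0019, 0.0595]
eef_rot: [-179.9, 0.0, -138.7]
contact_force: [0.7, -1.8, 0.5]
gripper_width: 0.0877
```

>>> carry_out(plan=[[-0.0003,0.0003,0,0,0,0]])

```text
time_s: 13.73
tcp_pos: [0.503, -0.0016, 0.0595]
eef_rot: [-179.9, 0.0, -138.7]
contact_force: [-0.8, -1.7, 0.8]
gripper_width: 0.0876
```

>>> carry_out(plan=[[-0.0002,0.0003,0,0,0,0]])

```text
time_s: 13.82
tcp_pos: [0.5028, -0.0013, 0.0595]
eef_rot: [-179.9, 0.0, -138.7]
contact_force: [0.0, -0.8, 0.2]
gripper_width: 0.0875
```

>>> carry_out(plan=[[-0.0003,0.0003,0,0,0,0]])

```text
time_s: 13.9
tcp_pos: [0.5025, -0.001, 0.0595]
eef_rot: [-179.9, 0.0, -138.7]
contact_force: [1.6, -3.9, 0.3]
gripper_width: 0.0874
```

>>> carry_out(plan=[[-0.0002,0.0003,0,0,0,0]])

```text
time_s: 13.98
tcp_pos: [0.5025, -0.001, 0.0595]
eef_rot: [-179.9, 0.0, -138.7]
contact_force: [3.5, -6.4, -2.2]
gripper_width: 0.0879
```

It hit the stop at the expected place: force rose and motion ceased. Backing off, then up.

>>> carry_out(plan=[[0.002,-0.0023,0,0,0,0],[0.003,-0.0034,0,0,0,0],[0.002,-0.0023,0.006,0,0,0],[0,0,0.015,0,0,0],[0,0,0.025,0,0,0],[0,0,0.03,0,0,0],[0,0,0.03,0,0,0],[-0.005,0.006,0.02,0,0,0],[-0.005,0.006,0.01,0,0,0],[0,0,0,0,0,0],[0,0,0,0,0,0],[0,0,0,0,0,0]])

```text
time_s: 14.98
tcp_pos: [0.4995, 0.0014, 0.2043]
eef_rot: [180.0, 0.1, -138.7]
contact_force: [-0.1, -0.1, -0.1]
gripper_width: 0.0876
```

```bash
python3 look.py w7
python3 - <<'E'
from h import *
np.set_printoptions(precision=4,suppress=True)
w=np.load("w7.npy");W=cam("wrist",dict(tcp_pos=w[:3],eef_rot=w[3:]))
def L(x,y,z): return np.r_[C+XX*x+U*y,z]
P=[L(.031,-.017,.054),L(.031,-.073,.054),L(.05,-.1,.05),L(.05,.1,.05),L(.025,-.04,.066),L(.025,-.05,.066),L(0,.085,.058)]
im=cv2.imread("pics/w7.png")
for p in proj(W,P)*1.25: cv2.circle(im,tuple(int(v) for v in p.round()),2,(0,0,255),-1)
cv2.imwrite("pics/w7p.png",im)
E
```

```text
t 14.9833 goal [ 0.5176 -0.0179  0.059 ] delta [ 0.0181 -0.0193 -0.1453] rot [-0.0012  0.001  -0.0004]
now local x,y,z 0.0009 -0.0874 0.2043 F loc 0.16 0.05 -0.07
```

View pics/w7p.png

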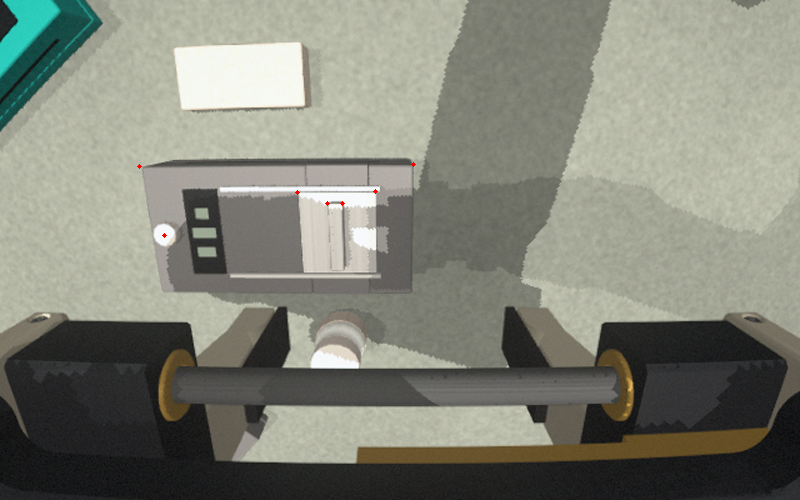

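View pics/w7s.png

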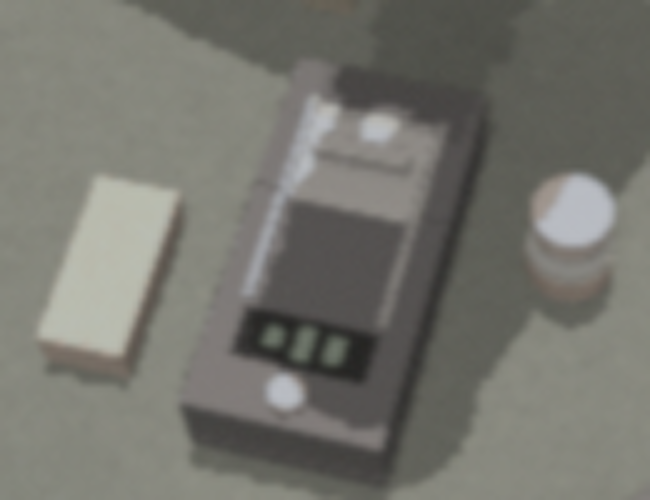

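The cover sits exactly on the fully-shut projection. In the scene view the recorder, carton and jar are where they began, and the arm is clear.

```bash
python3 -c "
from plant import r
print(r.close_job())"
```

```text
the job is handed in; nothing more can be done
None
```

I reset the recorder and handed the job in after about 15 s of the 54 s allowed. No verdict was reported.

- **Cover opened:** I pushed the ridge to its stop, where the force jumped from about 2 N to about 7 N along the push and the tool stopped moving. In the picture the cover's edge read about 1 mm short of the predicted open position, which I put down to measurement error.
- **Key pressed:** One fingertip touched the key near z = 0.028 m and pressed it about 5 mm to the bottom, reaching 19.5 N with no further travel. A picture after lifting out showed the key back at its released height.
- **Cover shut:** I pushed it back to its stop, again at about 7 N. The final wrist view has it on the predicted fully-shut position.
- **Surroundings:** The recorder, carton and jar match their starting positions in the last pictures. The raised key was never touched. I did not re-check the bottle and scissors in the final pictures, but the arm stayed well away from them.

**Checks that disagreed:**
- The top and scene cameras differed by about 6 mm on the recorder's position, so I relied on the wrist camera.
- Both pushes against the stops briefly went over the recorder's roughly 5 N slide limit. It did not visibly move, and the last wrist view matches its starting position to within about 1–2 mm.

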